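Roll the rim seal of a curing tub home

TASK

Take the hand roller out of its holder and, with firm but not crushing pressure, roll it along the raised seal bar on the robot-side long rim of the curing tub, from one end to the other, until every section is fully home, level with the corner pieces. Use only the roller on the tub, leave the other things on the bench alone, and put the roller back upright in its holder, fully down.

Things in the scene. Friction and masses are not known exactly. Their poses are not given: they have to be found in the camera images.
- tray: Fixed steel drip tray, 250 (x) x 350 (y) x 16 mm, holding the open grey curing tub (216 x 316 mm over the rim, concrete cubes inside) on four screw feet with rubber pads. Origin: centre of the underside, on the bench; x across the tub away from the robot, y along its long side. The pose is the tray's and does not follow the tub, which is not level and sinks under load.
- seal_right (a point): Tray-fixed point: nominal top centre of the fixed 31 mm long corner piece at the -y end of the near rim's seal (tray frame -95, -136.5, 95 mm). Between the two corner pieces lie eight 30 mm seal sections, 14 mm wide, flat-topped, in a straight line along tray y. Rim lips beside the seal are 4 mm lower than it when home.
- seal_left (a point): The same for the +y end (tray frame -95, 136.5, 95 mm). Home level is the level of the corner pieces, but the tub's screw feet are not levelled: each end of the rim rests up to 11 mm above or below these points, so it also slopes, and on its rubber pads it sinks under the roller by about 0.11 mm per N at mid length, 0.2 at the ends. 14 to 24 N on the roller suits this seal.
- roller: Loose hand roller, about 0.35 kg, 130 mm tall, used upright. Origin: lowest point of the wheel; z up along the handle, x the rolling direction, y the axle. Free rubber wheel, 48 mm diameter, 30 mm wide, in a fork 47 mm wide; shoulder plate 76 (x) x 42 (y) mm at z = 52 to 57 mm; round neck; flat-sided wooden handle 26 (x) x 32 (y) mm at z = 67 to 130 mm. It hangs in the holder by its shoulder plate.
- holder: Fixed aluminium roller holder, base 110 (x) x 100 (y) mm; origin centre of underside, on the bench. Open pocket 56 (x) x 52 (y) mm; end walls (at x = +-28 to 36 mm) 60 mm high carry the roller's shoulder plate; side walls 44 mm high. Roller in place: its origin at x = y = 0, z = 8 mm in this frame, its x axis along the holder's x axis (either way round); wheel clear of the floor.
- roller_wheel (a joint): Turn of the roller's wheel on its axle, rad, 0 at the start, many turns possible; 24 mm of rolling per rad.
- seal1 (a joint): How far seal section 1 of 8 stands proud of home (m, up positive); centre at y = -105 mm in the tray's frame. 0 is home, where it stops; starts 2.5 to 5 mm proud. It goes down only under more than about 12 N and stays where it is left.
- seal2 (a joint): How far seal section 2 of 8 stands proud of home (m, up positive); centre at y = -75 mm in the tray's frame. 0 is home, where it stops; starts 2.5 to 5 mm proud. It goes down only under more than about 12 N and stays where it is left.
- seal3 (a joint): How far seal section 3 of 8 stands proud of home (m, up positive); centre at y = -45 mm in the tray's frame. 0 is home, where it stops; starts 2.5 to 5 mm proud. It goes down only under more than about 12 N and stays where it is left.
- seal4 (a joint): How far seal section 4 of 8 stands proud of home (m, up positive); centre at y = -15 mm in the tray's frame. 0 is home, where it stops; starts 2.5 to 5 mm proud. It goes down only under more than about 12 N and stays where it is left.
- seal5 (a joint): How far seal section 5 of 8 stands proud of home (m, up positive); centre at y = 15 mm in the tray's frame. 0 is home, where it stops; starts 2.5 to 5 mm proud. It goes down only under more than about 12 N and stays where it is left.
- seal6 (a joint): How far seal section 6 of 8 stands proud of home (m, up positive); centre at y = 45 mm in the tray's frame. 0 is home, where it stops; starts 2.5 to 5 mm proud. It goes down only under more than about 12 N and stays where it is left.
- seal7 (a joint): How far seal section 7 of 8 stands proud of home (m, up positive); centre at y = 75 mm in the tray's frame. 0 is home, where it stops; starts 2.5 to 5 mm proud. It goes down only under more than about 12 N and stays where it is left.
- seal8 (a joint): How far seal section 8 of 8 stands proud of home (m, up positive); centre at y = 105 mm in the tray's frame. 0 is home, where it stops; starts 2.5 to 5 mm proud. It goes down only under more than about 12 N and stays where it is left.
- gang_mould: Loose green two-compartment cube mould, 114 x 65 x 50 mm; origin centre of underside. Not part of the job.
- cube_a: Loose concrete cube, 50 mm; origin centre of underside. Not part of the job.
- cube_b: Loose mortar cube, 40 mm; origin centre of underside. Not part of the job.
- jar_a: Loose dark jar with white cap, 64 mm diameter, 120 mm tall; origin centre of underside. Not part of the job.
- beaker: Loose clear plastic beaker, 64 mm diameter, 70 mm tall; origin centre of underside. Not part of the job.
Things that resemble listed ones, but are neither listed nor needed, are in the scene too. What is shaped like the roller but purple or red is not meant.

How it is judged:
On the way, in this order (a step that is already met when the one before it is completed fails the run):
1. the roller is lifted clear of its holder (z of roller in the frame of holder above 0.07 m), for 0.1 s.
2. with the roller pressing on the seal, all eight sections are within 1.5 mm of home, and the wheel has turned at least 6 rad (about 145 mm of rolling) one way (value of joint each of seal1, seal2, seal3, seal4, seal5, seal6, seal7, seal8 below 0.0015 m and contact force between roller and tray above 2 N and (value of joint roller_wheel above 6 rad or value of joint roller_wheel below -6 rad)), for 0.05 s.
At the end, for the whole second after the job is handed in: All eight seal sections stand less than 1.5 mm proud; the roller is at rest in its holder, upright within 0.12 rad, within 12 mm of its place sideways and its origin 4 to 12 mm above the holder's (fully down is 8 mm) (value of joint each of seal1, seal2, seal3, seal4, seal5, seal6, seal7, seal8 below 0.0015 m and z of roller in the frame of holder between 0.004 and 0.012 m and horizontal distance between roller and holder below 0.012 m and angle between roller's own z axis and vertical below 0.12 rad and linear speed of roller below 0.02 m/s); the robot touches nothing.
It fails at once if the roller presses on the tub, seal or tray with more than 28 N (contact force between roller and tray above 28 N).
It fails at once if the fingers or the arm press on the tub, seal or tray (more than 3 N) (contact force between any of the fingers, the arm and tray above 3 N).
It fails at once if another thing on the bench is moved more than 30 mm (distance of any of gang_mould, cube_a, cube_b, jar_a, beaker from where it was at the start of the episode above 0.03 m).
It also fails if it takes over 72 s, if anything falls off the work surface, if the arm or the gripper's body presses on something with over 40 N, if the wrist force passes 120 N, or if a joint passes its speed limit or range.

ROBOT

A 7-joint arm with a two-finger parallel gripper is mounted at the origin on the work surface. World frame = base frame: x ahead of the robot, y to its left, z up, the work surface at z = 0. Lengths are in m, angles in rad, forces in N, time in s.
With the tool pointing down it reaches from about 0.425 to 0.925 m from the base axis. Payload 6.8 kg.
Tool frame: the origin (TCP) lies on the front face of the gripper's body, between the roots of the fingers; the fingertips stand 73 mm ahead of it and the grasp point (between the pads) lies 54 mm ahead of it (env.nose_length is the distance from the TCP to the fingertips, in m); z points along the fingers, y is the line along which they close (so a half turn about z gives the same grasp; the last joint's range is limited). The gripper opens to 85 mm and grips with 20 to 120 N. Pads are 22 mm wide; open, the fingers measure 114 mm over their backs; the gripper's body (76 mm by 85 mm) begins 54 mm behind the grasp point. The pads swing forward as they close: fully open they stand 13 mm farther back than shut.
Start: joints at [-0.108, 0.477, 0.022, 1.555, -0.011, 1.109, -0.083], TCP at [0.675, 0, 0.304] pointing down, gripper open.
Joint ranges: [-2.96, 2.96], [-0.34, 2.1], [-1.41, 1.46], [0.24, 2.44], [-1.37, 4.51], [0.17, 1.92], [-2.96, 2.96]. Speed limits (rad/s): [2.39, 2.39, 3.14, 3.14, 3.14, 3.14, 3.14].

INTERFACE

Orientations are given as a unit quaternion [w, x, y, z].
In Python, from cell import env, kin, camera, calibration, job gives the robot as it stands. The module is installed in compiled form; this text tells all that it offers. Calls block until the motion is done:
- env.reach(position, orientation): joint-space move of the TCP to a pose.
- env.movel(position, velocity=0.15, rot=None, stop_force=None): straight line of the TCP; rot=None keeps the orientation; velocity is the mean speed in m/s. With stop_force (N) it stops when the force on the tool has changed by that much, and returns True; else False.
- env.goto_joints(angles): joint-space move.
- env.grip(opening, f_grip=None): finger opening in m; f_grip is the grip in N (None keeps the last); returns when the fingers have stopped.
- env.dwell(seconds).
- kin.inverse_kinematics(position, orientation): joint angles nearest the present ones, or None.
- env.get_state(): the state.
- camera(name): name is "scene" or "side" or "wrist"; returns (picture, depth): 400x640x3 uint8, blue, green, red; 400x640 float32, m along the optical axis (not along the pixel's ray), 0 where there is no reading.
- calibration(name): a dict with "fx", "fy", "cx", "cy" (pixels), "rvec" (rotation vector, rad) and "tvec" (3), from world to camera coordinates, as OpenCV has them. Camera axes: x right, y down, z forward; pixel columns grow to the right and rows downward; lengths in m; the calibration is good to about 2 mm. The wrist camera is an equidistant fisheye: a pixel r from the principal point sees the ray r / f radians off the axis. A picture is of the moment at which its call begins: read the wrist's pose just before it. calibration takes no time and is no camera call; for the wrist camera it gives the pose at the moment of the call.
A pose or a line that the arm cannot do raises env.PlanningError and nothing moves.
- job.job_done(): hands the job in; it is judged then, once.
The state is a dict: "time": time; "qpos": joint angles; "joint_velocities": joint speeds; "joint_torque": joint torques, N m; "tcp_pos": TCP position; "orientation": TCP orientation; "force": force on the tool from outside, world axes, zero at the start; "torque": the same for the moment, N m; "opening": finger opening in m; "gripper_force": force on a finger pad.
Only numpy, scipy, OpenCV 4.12 (cv2) and the standard library are available. Lean on these libraries where they do the work, as an engineer would, in place of code of your own. Each camera call takes 0.05 s, during which the arm holds its last target. There are 200 camera calls.

## Working session

There is one attempt and no reset: what is moved stays moved. The work goes in short steps, each a Python script; the robot and the scene stay as the last script left them, time stands still between calls to the robot, and variables do not carry over. Pictures are saved under pics/ and viewed, at most 10 in all, crops included, and the job is handed in when it is done.

```bash
mkdir -p pics; ls; python3 - <<'E'
from cell import env,camera,calibration
import cv2,numpy as np
for n in ("scene","side"):
    im,d=camera(n); cv2.imwrite(f"pics/{n}0.png",im); np.save(f"{n}0.npy",d); print(n,calibration(n),(d>0).mean())
s=env.get_state(); print(s["time"],s["force"],s["orientation"],s["qpos"])
E
```

```text
pics
scene {'fx': 474.85999295258296, 'fy': 474.85999295258296, 'cx': 309.60900027929506, 'cy': 199.69868201839694, 'rvec': array([ 0.80005795,  2.78407975, -0.79832378]), 'tvec': array([ 0.3575632 , -0.22554002,  1.51296623])} 0.99593359375
side {'fx': 441.81141491488427, 'fy': 441.81141491488427, 'cx': 324.56280902252604, 'cy': 199.79146332597716, 'rvec': array([ 2.18901907, -0.70365298,  0.31040193]), 'tvec': array([-0.36899572,  0.28710444,  1.19500451])} 0.99601171875
0.1 [-0.74234434  0.33805654 -0.91197594] [-5.58747152e-04  7.07099565e-01  7.07113494e-01 -6.31589897e-04] [-0.1080958   0.47776691  0.0223406   1.55633509 -0.01152264  1.10930503
 -0.08308802]
```

View pics/scene0.png

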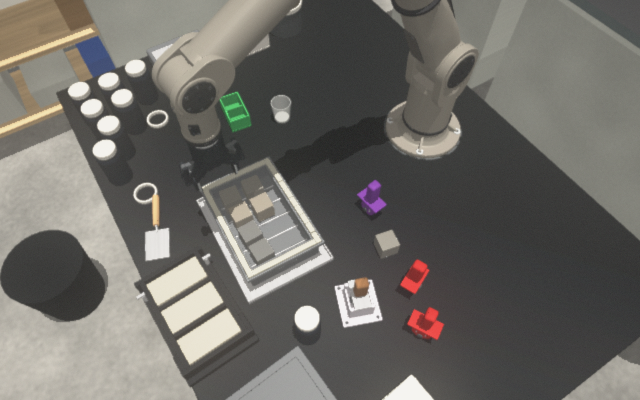

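View pics/side0.png

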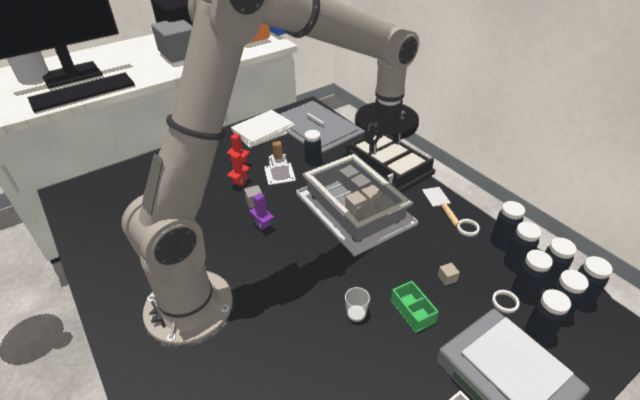

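The scene picture shows the brown-handled roller in its white holder at about (359,298). The tub on its tray is around (263,225), with its near rim running from about (268,163) to (325,238). The red and purple look-alikes lie between the holder and the robot. Next I'll deproject these with depth.

```bash
cat > h.py <<'E'
import cv2,numpy as np
from cell import env,kin,camera,calibration,job
def cloud(n,d):
    c=calibration(n); R=cv2.Rodrigues(np.array(c["rvec"]))[0]
    v,u=np.mgrid[:400,:640]
    if n=="wrist":
        x=(u-c["cx"])/c["fx"];y=(v-c["cy"])/c["fy"];r=np.hypot(x,y)+1e-9
        s=np.tan(np.minimum(r,1.4))/r; P=np.dstack([x*s*d,y*s*d,d])
    else: P=np.dstack([(u-c["cx"])/c["fx"]*d,(v-c["cy"])/c["fy"]*d,d])
    return (P-np.array(c["tvec"]).ravel())@R
E
python3 - <<'E'
from h import *
for n,hb,tb in (("scene",(325,275,390,335),(190,150,340,305)),("side",(255,130,305,190),(285,145,425,255))):
    im=cv2.imread(f"pics/{n}0.png");P=cloud(n,np.load(f"{n}0.npy"))
    hsv=cv2.cvtColor(im,cv2.COLOR_BGR2HSV)
    x0,y0,x1,y1=hb; p=P[y0:y1,x0:x1].reshape(-1,3);h=hsv[y0:y1,x0:x1].reshape(-1,3)
    br=(h[:,1]>90)&(h[:,2]>50)&(p[:,2]>.06)
    print(n,"handle",br.sum(),p[br].min(0),p[br].max(0)); t=br&(p[:,2]>.132); print(" top",t.sum(),p[t].mean(0) if t.any() else 0)
    w=(h[:,1]<60)&(h[:,2]>110)&(p[:,2]<.02)&(p[:,2]>-.005)
    print(" base",w.sum(),np.median(p[w,2]),cv2.minAreaRect((p[w,:2]*1000).astype(np.float32)))
    w=(h[:,1]<60)&(h[:,2]>110)&(p[:,2]>.04)&(p[:,2]<.075)
    print(" walls",w.sum(),cv2.minAreaRect((p[w,:2]*1000).astype(np.float32)))
    x0,y0,x1,y1=tb; p=P[y0:y1,x0:x1].reshape(-1,3);h=hsv[y0:y1,x0:x1].reshape(-1,3)
    w=(h[:,2]>110)&(p[:,2]<.025)&(p[:,2]>.004)&(h[:,1]<50)
    print(" tray",w.sum(),np.median(p[w,2]),cv2.minAreaRect((p[w,:2]*1000).astype(np.float32)))
    w=(p[:,2]>.07)&(p[:,2]<.115)&(h[:,2]>110)
    print(" rim",w.sum(),cv2.minAreaRect((p[w,:2]*1000).astype(np.float32)),np.percentile(p[w,2],[5,50,95]))
    # objects nearby: high stuff
    print(" bench z",np.median(P[y0:y1,x0:x1,2][im[y0:y1,x0:x1].max(2)<30]))
    for nm,(x,y) in dict(scene=dict(purple=(373,195),cube=(387,243),red1=(415,278),red2=(427,320),jar=(307,320)),side=dict(purple=(262,212),red=(237,160),jar=(313,140)))[n].items(): print(nm,P[y,x])
E
```

```text
scene handle 194 [0.48571606 0.34820038 0.08824982] [0.81064921 0.65992497 1.17266084]
 top 127 [0.5055979  0.36558696 0.14549698]
 base 941 0.004998252844124297 ((499.9777526855469, 358.89764404296875), (122.45028686523438, 104.48167419433594), 68.2646484375)
 walls 506 ((502.3070983886719, 361.8711242675781), (75.46491241455078, 62.25676345825195), 68.12794494628906)
 tray 1192 0.0070765190471118134 ((630.41015625, 100.41255187988281), (342.14898681640625, 388.255126953125), 61.86337661743164)
 rim 4326 ((606.1449584960938, 47.42619323730469), (319.3904113769531, 216.59983825683594), 87.34496307373047) [0.0816274  0.09265256 0.10035667]
 bench z nan
purple [0.3227052  0.16526079 0.09973941]
cube [0.35809806 0.28431888 0.05372355]
red1 [0.36894036 0.40676137 0.0820512 ]
red2 [0.42570676 0.50959493 0.1230508 ]
jar [0.65279487 0.36564923 0.11893341]
side handle 147 [0.48478666 0.34152116 0.07815572] [0.51773639 0.37311421 0.14085625]
 top 40 [0.50180845 0.35873238 0.13667883]
 base 610 0.007217592222618986 ((547.0874633789062, 440.49951171875), (408.56964111328125, 198.56883239746094), 56.64730453491211)
 walls 258 ((462.07196044921875, 321.59320068359375), (207.37966918945312, 83.77021026611328), 42.79903030395508)
 tray 1073 0.007740393057139172 ((678.7718505859375, 136.3058319091797), (540.7791748046875, 389.1298522949219), 87.40701293945312)
 rim 2134 ((607.6590576171875, 48.858489990234375), (320.5973205566406, 219.1421356201172), 86.42642211914062) [0.08253882 0.09295553 0.10060733]
 bench z nan
purple [0.31561147 0.14214437 0.07030768]
red [0.35646344 0.38041557 0.1139077 ]
jar [0.64133718 0.33682067 0.10842402]
  return _methods._mean(a, axis=axis, dtype=dtype,
  ret = ret.dtype.type(ret / rcount)
```

```bash
cat >> h.py <<'E'
from scipy.spatial.transform import Rotation as Rn
def Q(phi_deg):
    f=np.radians(phi_deg); M=np.array([[-np.sin(f),np.cos(f),0],[np.cos(f),np.sin(f),0],[0,0,-1]]).T
    q=Rn.from_matrix(M).as_quat(); return q[[3,0,1,2]]
def snap(tag):
    c=calibration("wrist"); im,d=camera("wrist"); cv2.imwrite(f"pics/{tag}.png",im)
    P=cloud("wrist",d); np.save(f"{tag}.npy",P); return im,P
E
python3 - <<'E'
from h import *
env.reach([.52,.05,.33],Q(87)); print(env.get_state()["time"])
snap("w_tub"); print(calibration("wrist"))
env.reach([.502,.361,.30],Q(68)); s=env.get_state();print(s["time"],s["qpos"],s["tcp_pos"],s["force"])
snap("w_hold"); print(calibration("wrist"))
a,b=cv2.imread("pics/w_tub.png"),cv2.imread("pics/w_hold.png")
cv2.imwrite("pics/wb.png",cv2.resize(np.vstack([a,b]),None,fx=.75,fy=.75))
E
```

```text
1.2917
{'fx': 309.70691628693146, 'fy': 309.70691628693146, 'cx': 319.7525215658013, 'cy': 204.88103210330982, 'rvec': array([-2.13269918, -2.02238348, -0.26680971]), 'tvec': array([-0.07677799, -0.54000744,  0.26798428])}
2.5333 [-0.41023471  0.42070633 -0.4139508   1.67902173  0.18830864  1.08185473
  0.30403859] [0.50297949 0.35953193 0.29982262] [ 0.37406378  0.12971187 -0.63400576]
{'fx': 309.70691628693146, 'fy': 309.70691628693146, 'cx': 319.7525215658013, 'cy': 204.88103210330982, 'rvec': array([-2.41750259, -1.62809376, -0.21417722]), 'tvec': array([-0.52144951, -0.35320246,  0.28756475])}
```

View pics/wb.png

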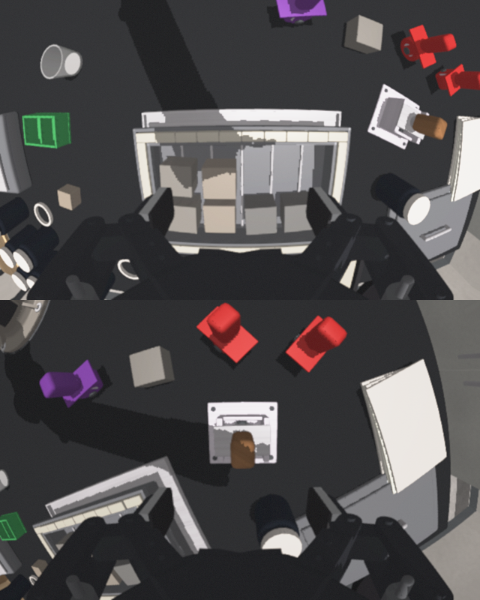

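Top half: tub seen from above, with the seal sections (cream blocks) along the near rim at row ~137 (x 145–345, half-scale). Bottom half: holder at ~(243,433), aligned with the image axes, with the brown handle at (242,448).

```bash
python3 - <<'E'
from h import *
im=cv2.imread("pics/w_hold.png");P=np.load("w_hold.npy");hsv=cv2.cvtColor(im,cv2.COLOR_BGR2HSV)
box=np.zeros((400,640),bool);box[130:230,265:380]=1
br=box&(hsv[...,1]>90)&(hsv[...,2]>40)&(P[...,2]>.07)
z=P[br][:,2];print("handle",br.sum(),z.max()); t=br&(P[...,2]>np.percentile(z,90)-.006)
print(np.median(P[t],0),cv2.minAreaRect((P[t][:,:2]*1000).astype(np.float32)))
w=box&(hsv[...,1]<60)&(hsv[...,2]>90)
for lo,hi,n in((.0,.016,"base"),(.052,.07,"walls/plate")):
    m=w&(P[...,2]>lo)&(P[...,2]<hi); print(n,m.sum(),np.median(P[m][:,2]),cv2.minAreaRect((P[m][:,:2]*1000).astype(np.float32)))
im=cv2.imread("pics/w_tub.png");P=np.load("w_tub.npy");hsv=cv2.cvtColor(im,cv2.COLOR_BGR2HSV)
# tub frame yaw -3: near rim region
th=np.radians(-3);ex=np.array([np.cos(th),np.sin(th)]);ey=np.array([-ex[1],ex[0]])
c=np.array([.607,.048]);d=P[...,:2]-c;X=d@ex;Y=d@ey;Z=P[...,2]
m=(hsv[...,2]>120)&(Z>.075)&(Z<.115)
for y in np.arange(-150,151,10)/1000:
    k=m&(abs(Y-y)<.005)&(X<-.07)
    if k.sum()<5: continue
    zt=np.percentile(Z[k],90); s=k&(Z>zt-.0025)
    print(round(y*1000),"ztop %.1f"%(zt*1000),"x %.1f..%.1f med %.1f"%tuple(np.percentile(X[s],[3,97,50])*1000),"lip x %.1f..%.1f"%tuple(np.percentile(X[k],[2,98])*1000),k.sum())
k=m&(X<-.06);print("Y ext",np.percentile(Y[k],[.2,99.8]))
k=(hsv[...,2]>100)&(hsv[...,1]<50)&(Z<.025)&(Z>.005)&(X>-.15)&(X<-.1)&(abs(Y)<.2); print("tray lip",k.sum(),np.median(Z[k]),cv2.minAreaRect((P[k][:,:2]*1000).astype(np.float32)),np.percentile(X[k],[1,99]),np.percentile(Y[k],[.5,99.5]))
E
```

```text
handle 1363 0.36896520124749727
[0.50169576 0.36216688 0.13654297] ((480.3253173828125, 370.930419921875), (23.99005126953125, 78.87733459472656), 67.67042541503906)
base 3097 0.004134739723135552 ((504.9364013671875, 362.71044921875), (112.89273071289062, 102.81806945800781), 68.64470672607422)
walls/plate 2347 0.06400448157639312 ((503.0206298828125, 361.470458984375), (75.8545913696289, 62.04265594482422), 68.08756256103516)
-150 ztop 94.0 x -99.2..-70.9 med -86.1 lip x -105.3..-70.8 223
-140 ztop 94.1 x -99.7..-71.7 med -88.5 lip x -105.2..-70.8 291
-130 ztop 94.1 x -99.8..-87.1 med -93.5 lip x -105.8..-72.8 217
-120 ztop 98.6 x -99.8..-87.8 med -94.3 lip x -102.4..-81.7 123
-110 ztop 98.8 x -100.2..-87.7 med -94.1 lip x -100.2..-80.4 127
-100 ztop 98.9 x -100.1..-87.7 med -94.0 lip x -100.2..-80.6 122
-90 ztop 99.4 x -99.9..-87.6 med -93.6 lip x -100.2..-87.6 118
-80 ztop 99.5 x -99.8..-87.5 med -93.8 lip x -100.3..-87.5 133
-70 ztop 99.6 x -99.8..-87.6 med -93.7 lip x -100.4..-87.5 135
-60 ztop 98.9 x -99.5..-87.6 med -93.3 lip x -100.2..-87.4 133
-50 ztop 98.3 x -100.5..-87.9 
[... 820 characters left out ...]
6 med -94.9 lip x -107.1..-82.7 227
90 ztop 99.3 x -101.1..-88.7 med -94.9 lip x -107.3..-82.0 230
100 ztop 99.6 x -101.4..-88.8 med -95.2 lip x -282.6..-82.2 229
110 ztop 99.7 x -101.5..-88.9 med -95.4 lip x -107.7..-82.1 212
120 ztop 98.4 x -102.2..-88.9 med -95.2 lip x -108.1..-82.4 205
130 ztop 96.7 x -101.4..-88.5 med -95.1 lip x -107.5..-71.5 247
140 ztop 97.1 x -101.6..-71.0 med -87.5 lip x -107.6..-70.4 307
150 ztop 97.0 x -101.7..-70.1 med -84.2 lip x -107.8..-70.1 242
Y ext [-0.15801468  0.32146796]
tray lip 917 0.014576241310739278 ((494.0894470214844, 53.41481018066406), (350.44049072265625, 25.67502212524414), 87.0369873046875) [-0.12529835 -0.10091745] [-0.17494389  0.17410155]
```

```bash
python3 - <<'E'
from h import *
np.set_printoptions(precision=4,suppress=True)
def st(t):
    s=env.get_state();print(t,round(s["time"],2),s["tcp_pos"],s["force"],s["torque"],s["opening"],s["gripper_force"]);return s
p=[.5025,.3618]
env.movel(p+[.152],velocity=.12,rot=Q(68)); env.dwell(.2); st("down")
env.grip(0.0,100); env.dwell(.2); s=st("grip")
np.save("grip.npy",np.r_[s["tcp_pos"],s["orientation"]])
env.movel(p+[.20],velocity=.08);env.dwell(.2); st("lift")
env.movel(p+[.29],velocity=.15);env.dwell(.3); st("lift2")
im,P=snap("w_lift")
im,d=camera("side");cv2.imwrite("pics/lift.png",np.hstack([cv2.resize(im[100:220,200:360],(480,360)),im[100:400:1,200:500][:300,:300][:0:1] if 0 else cv2.resize(cv2.imread("pics/w_lift.png")[100:340,160:480],(320,360))]))
E
```

```text
down 4.17 [0.5028 0.362  0.1526] [-0.2821  1.5542  0.1022] [-0.0053  0.0043 -0.0252] 0.08540476146418136 0.0
grip 4.95 [0.5026 0.362  0.1523] [0.0023 0.5991 3.4801] [-0.0186  0.1192  0.0271] 0.025219814093286896 91.53391599655151
lift 5.9 [0.5023 0.3616 0.1994] [-0.2604 -0.9788 -3.1469] [ 0.0279  0.031  -0.0476] 0.025226491421855828 91.14533185958862
lift2 6.95 [0.5023 0.3616 0.2892] [-0.7707  0.1695 -2.7154] [ 0.0021  0.024  -0.0727] 0.02487495918256867 91.1552381515503
```

View pics/lift.png

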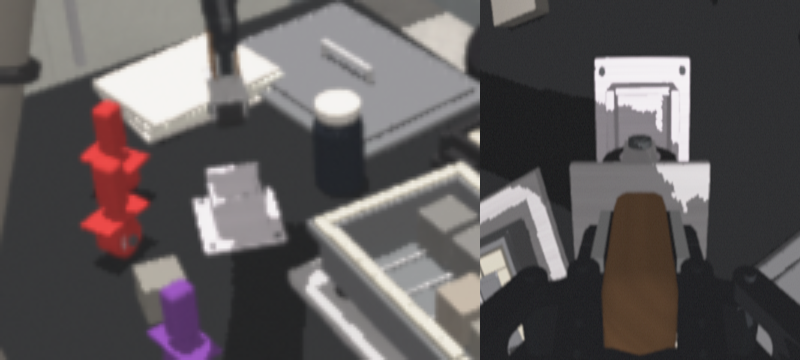

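The roller is gripped and clear of the holder: the opening is 25 mm, and the weight and the wrist view agree. Next I land on the +y corner piece with a guarded descent.

```bash
cat >> h.py <<'E'
_th=np.radians(-3);_ex=np.array([np.cos(_th),np.sin(_th)]);_ey=np.array([-_ex[1],_ex[0]])
def seal(Y):  # Y in mm, tray frame -> world xy of seal centre line
    X=-94.5-1.4*Y/240
    return np.array([.607,.048])+X/1000*_ex+Y/1000*_ey
def comp(Y): return (.11+.09*min((Y/136)**2,1))/1000
np.set_printoptions(precision=4,suppress=True)
E
python3 - <<'E'
from h import *
q=Q(87.3)
env.movel([*seal(136),.29],velocity=.2,rot=q)
env.movel([*seal(136),.252],velocity=.08);env.dwell(.3)
b=env.get_state();fs=[]
for i in range(8): fs.append(env.get_state()["force"]);env.dwell(.03)
b0=np.mean(fs,0);np.save("base.npy",b0);print(b["time"],b["tcp_pos"],seal(136),"base",b0,np.std(fs,0))
r=env.movel([*seal(136),.232],velocity=.012,stop_force=5)
s=env.get_state();print(r,s["time"],s["tcp_pos"],s["force"]-b0)
env.dwell(.15);s=env.get_state();print(s["tcp_pos"],s["force"]-b0,s["torque"])
E
```

```text
8.9917 [0.5192 0.1889 0.2524] [0.519  0.1888] base [-0.1595 -0.2746 -3.3794] [0.4154 0.3994 0.5066]
True 10.2667 [0.5189 0.1889 0.2401] [0.5751 0.0836 5.875 ]
[0.5189 0.1887 0.24  ] [ 1.0603 -0.0674  6.9972] [ 0.0235 -0.2744  0.02  ]
```

```bash
cat >> h.py <<'E'
def roll(Y0,Y1,z,slope,b0,target=18.,step=4.,v=.025,tmax=66):
    n=max(1,int(round(abs(Y1-Y0)/step))); Ys=np.linspace(Y0,Y1,n+1); log=[]; f=None
    for i,Y in enumerate(Ys):
        if i:
            z+=slope*(Y-Ys[i-1])/1000-target*(comp(Y)-comp(Ys[i-1]))
        for k in range(6 if i==0 else 3):
            hit=env.movel([*seal(Y),z],velocity=v,stop_force=6)
            a=env.get_state();env.dwell(.02);s=env.get_state()
            f=(a["force"]+s["force"])[2]/2-b0[2]
            z+=np.clip(-(target-f)*comp(Y)*.6,-.0007,.0012)
            if not hit and (i or abs(f-target)<3): break
        log.append((Y,s["tcp_pos"][2]*1e3,f,s["force"][1]-b0[1],k))
        if f>25.5: print("HIGH",log[-1]); env.movel([*seal(Y),z+.002]); break
        if s["time"]>tmax: print("TIME"); break
    return z,np.array(log)
E
python3 - <<'E'
from h import *
b0=np.load("base.npy");z=env.get_state()["tcp_pos"][2]
z,l=roll(136,132,z,.0109,b0)
print(l,env.get_state()["time"])
z,l2=roll(132,96,z,.0109,b0)
print(l2,env.get_state()["time"],z); np.save("z.npy",z)
E
```

```text
[[136.     238.0351  15.7642  -0.0508   5.    ]
 [132.     237.9185  17.0225   0.8866   0.    ]] 12.3417
[[132.     237.8463  16.5964   0.3298   0.    ]
 [128.     238.0679  16.3717   1.9877   0.    ]
 [124.     238.1566  17.0223   4.3564   0.    ]
 [120.     237.9573  17.2194   2.1732   0.    ]
 [116.     237.7127  18.2159  -0.1567   0.    ]
 [112.     237.7645  17.185    0.2257   0.    ]
 [108.     237.7416  18.1726  -0.0557   0.    ]
 [104.     237.7689  18.6649  -0.8926   0.    ]
 [100.     237.9169  17.2437   0.4358   0.    ]
 [ 96.     238.1973  17.4095   5.5865   0.    ]] 15.5333 0.23612472859185799
```

```bash
python3 - <<'E'
from h import *
b0=np.load("base.npy");z=float(np.load("z.npy"))
z,l=roll(92,-134,z,.0109,b0)
np.save("z.npy",z)
for r in l: print("%d z%.2f F%.1f Fy%.1f k%d home%.2f"%(*r,r[1]+r[2]*comp(r[0])*1e3))
print(env.get_state()["time"],env.get_state()["torque"],l[:,2].max())
E
```

```text
92 z238.13 F18.7 Fy3.6 k0 home240.95
87 z237.92 F18.4 Fy0.7 k0 home240.63
83 z237.93 F17.9 Fy0.1 k0 home240.52
79 z237.96 F18.3 Fy0.8 k0 home240.55
75 z237.96 F17.6 Fy0.2 k0 home240.39
71 z237.96 F18.1 Fy-0.3 k0 home240.41
67 z238.18 F17.0 Fy2.8 k0 home240.42
63 z238.25 F18.3 Fy5.1 k0 home240.62
59 z238.15 F19.3 Fy1.9 k0 home240.60
55 z237.99 F17.8 Fy0.5 k0 home240.22
51 z237.99 F18.6 Fy0.5 k0 home240.28
47 z238.01 F17.6 Fy-0.7 k0 home240.13
43 z237.98 F17.9 Fy-0.5 k0 home240.12
39 z238.00 F18.3 Fy0.6 k0 home240.15
35 z238.19 F17.6 Fy3.5 k0 home240.24
31 z238.14 F18.3 Fy3.6 k0 home240.23
27 z237.95 F17.6 Fy0.2 k0 home239.95
23 z237.90 F18.0 Fy-0.2 k0 home239.92
19 z237.86 F18.5 Fy0.2 k0 home239.93
15 z237.85 F17.9 Fy-0.2 k0 home239.84
11 z237.84 F18.3 Fy-0.1 k0 home239.86
7 z237.98 F17.7 Fy4.6 k0 home239.92
3 z237.96 F17.6 Fy5.0 k0 home239.89
0 z237.79 F17.7 Fy1.1 k0 home239.74
-4 z237.65 F18.2 Fy0.3 k0 home239.66
-8 z237.61 F17.9 Fy-0.9 k0 home239.58
-12 z237.56 F18.0 Fy-0.3 k0 home239.55
-16 z237.52 F18.0 Fy-0.3 k0 home239.53
-21 z237.52 F17.2 Fy0.5 k0 home239.45
-25 z237.50 F17.8 
[... 416 characters left out ...]
.1 Fy0.3 k0 home239.02
-73 z236.51 F17.9 Fy-0.5 k0 home238.96
-77 z236.40 F18.5 Fy0.2 k0 home238.97
-81 z236.36 F17.5 Fy3.8 k0 home238.84
-85 z236.22 F17.2 Fy5.2 k0 home238.73
-89 z236.09 F18.0 Fy2.8 k0 home238.77
-93 z235.96 F17.0 Fy0.2 k0 home238.56
-97 z235.83 F18.8 Fy-0.1 k0 home238.76
-101 z235.74 F18.0 Fy0.3 k0 home238.63
-105 z235.64 F17.0 Fy0.3 k0 home238.43
-109 z235.44 F17.7 Fy-0.8 k0 home238.44
-113 z235.32 F18.9 Fy-0.5 k0 home238.60
-117 z235.27 F18.1 Fy-0.3 k0 home238.48
-121 z235.14 F17.7 Fy-0.4 k0 home238.37
-125 z235.03 F17.9 Fy-0.6 k0 home238.37
-129 z234.89 F18.3 Fy0.2 k0 home238.40
-134 z234.78 F18.4 Fy-1.2 k0 home238.42
34.0583 [-0.2719 -0.0485 -0.0361] 19.273503644989834
```

Every section gave a straight home line (240.9 to 238.4 mm) at 17–19 N. Now I lift off, go back above the holder, and check both the seal and whether the roller has shifted in the grip.

```bash
python3 - <<'E'
from h import *
env.movel([*seal(-134),.29],velocity=.1)
env.movel([.5023,.3616,.29],velocity=.2,rot=Q(68));env.dwell(.3)
g=np.load("grip.npy");s=env.get_state();print(s["time"],s["tcp_pos"],s["force"],s["torque"],s["opening"],g)
im,P=snap("w_back")
a=cv2.cvtColor(cv2.imread("pics/w_lift.png"),cv2.COLOR_BGR2GRAY);b=cv2.cvtColor(im,cv2.COLOR_BGR2GRAY)
for n,(x0,y0,x1,y1) in dict(plate=(210,195,310,270),handle=(235,225,320,340),holder=(230,125,310,195)).items():
    print(n,cv2.phaseCorrelate(np.float32(a[y0:y1,x0:x1]),np.float32(b[y0:y1,x0:x1])))
cv2.imwrite("pics/back.png",np.hstack([cv2.resize(cv2.imread("pics/w_lift.png")[100:340,160:480],(400,300)),cv2.resize(im[100:340,160:480],(400,300))]))
im,d=camera("scene");P=cloud("scene",d)
c=np.array([.607,.048]);D=P[...,:2]-c;X=D@_ex if 0 else D@__import__("h")._ex;Y=D@__import__("h")._ey;Z=P[...,2]
for y in list(range(-135,-119,15))+list(range(-105,106,30))+[135]:
    k=(abs(Y*1e3-y)<9)&(abs(X*1e3+94.5)<4)&(Z<.115)&(Z>.08); print(y,k.sum(),round(np.median(Z[k])*1e3,1) if k.any() else 0)
E
```

```text
37.45 [0.5024 0.3614 0.2901] [ 0.83    0.4009 -3.0119] [-0.0128  0.0233  0.0151] 0.025532588941862056 [0.5026 0.362  0.1523 0.0001 0.1908 0.9816 0.0002]
plate ((0.07939721185962867, 0.4924504351983785), 0.9591376144409179)
handle ((0.09273685586362035, 0.06634194518964165), 0.9889868104016339)
holder ((0.13518370809229907, -0.5564587804258281), 0.9795540574524138)
-135 16 95.1
-120 16 96.5
-105 13 94.4
-75 17 95.7
-45 17 95.9
-15 15 96.6
15 19 97.0
45 18 96.1
75 20 96.5
105 20 96.0
135 20 98.0
```

View pics/back.png

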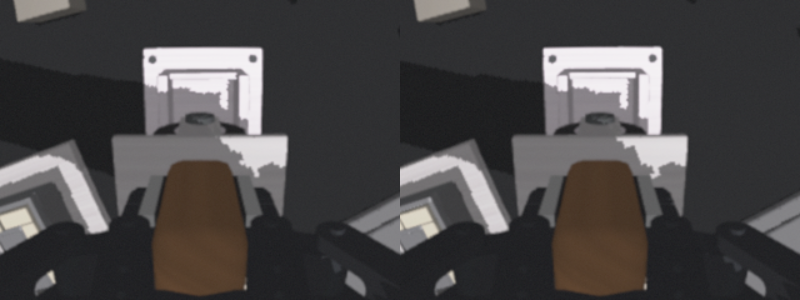

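The two views match, so the roller has not slipped in the hand and the seal is level. Next I insert it with a guarded descent.

```bash
python3 - <<'E'
from h import *
p=[.5025,.3618]
env.movel(p+[.225],velocity=.15,rot=Q(68));env.dwell(.2);print(env.get_state()["tcp_pos"])
r=env.movel(p+[.158],velocity=.05,stop_force=8);s=env.get_state();print(r,s["time"],s["tcp_pos"],s["force"])
if not r:
    r=env.movel(p+[.151],velocity=.02,stop_force=5);env.dwell(.1);s=env.get_state();print(r,s["time"],s["tcp_pos"],s["force"])
E
```

```text
[0.503  0.3623 0.2263]
False 39.825 [0.5027 0.362  0.1584] [ 0.0724  0.1056 -3.2369]
True 40.275 [0.5027 0.3619 0.1523] [-0.3393 -0.727   5.014 ]
```

Fully seated at the original grip height (0.1523). Now I release and back off.

```bash
python3 - <<'E'
from h import *
env.grip(.085);env.dwell(.3)
env.movel([.5025,.3618,.30],velocity=.1);env.dwell(.3)
s=env.get_state();print(s["time"],s["force"])
im,P=snap("w_end");a=cv2.imread("pics/w_hold.png");hsv=cv2.cvtColor(im,cv2.COLOR_BGR2HSV)
box=np.zeros((400,640),bool);box[130:230,265:380]=1
br=box&(hsv[...,1]>90)&(hsv[...,2]>40)&(P[...,2]>.07)&(P[...,2]<.2)
m=box&(hsv[...,1]<60)&(hsv[...,2]>90)&(P[...,2]>.052)&(P[...,2]<.07)
print("top",np.percentile(P[br][:,2],95),"plate",np.median(P[m][:,2]),cv2.minAreaRect((P[m][:,:2]*1000).astype(np.float32)))
cv2.imwrite("pics/end.png",np.hstack([a[100:300,220:420],im[100:300,220:420]]))
E
```

```text
43.1333 [ 0.5848 -0.443   0.2051]
top 0.13773463545507922 plate 0.06389826152797556 ((503.3942565917969, 361.4619445800781), (76.40263366699219, 63.3354606628418), 68.54965209960938)
```

View pics/end.png

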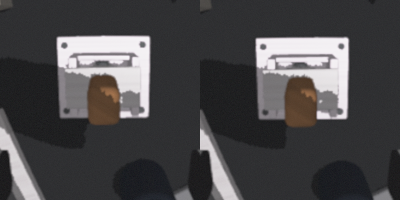

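The roller sits as it did at the start: upright at (100,100), plate height 63.9 mm (64.0 mm before).

```bash
python3 -c "
from cell import job
print(job.job_done())"
```

```text
the job is handed in; nothing more can be done
None
```

I rolled all eight seal sections level with the corner pieces at about 16–19 N, put the roller back upright and fully down in its holder, and handed the job in at about 43 s; no verdict was returned.

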